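Push a filter tube home in the rinse-water filter head

ROBOT

A 7-joint arm with a two-finger parallel gripper is mounted at the origin on a cart in front of the work surface, level with it; the furniture and walls round the work are solid. World frame = base frame: x ahead of the robot, y to its left, z up, the work surface at z = 0. Lengths are in m, angles in degrees, forces in N, time in s.
With the tool pointing down it reaches from about 0.35 to 0.9 m from the base axis. Payload 19.9 kg.
Tool frame: the origin (TCP) lies on the centre line of the jaws, within the pads' length; the fingertips stand 11 mm ahead of it and the grasp point (between the pads) lies 8 mm behind it; x points along the fingers, y is the direction in which the jaws open and shut, and the axes are right-handed (so a half turn about x gives the same grasp; the last joint's range is limited). The gripper opens to 94 mm and grips with 3 to 60 N. Pads are 16 mm wide; open, the fingers measure 119 mm over their backs; the gripper's body (75 mm by 177 mm) begins 78 mm behind the grasp point.
Start: joints at [-72.107, 23.915, -0.59, 92.452, 0.269, 63.638, -3.037], TCP at [0.217, 0.586, 0.216] pointing down, gripper open.
Joint ranges: [-161.28, 161.28], [-22.2, 115.67], [-73.04, 71.86], [3.21, 147.25], [-68.34, 248.33], [10.77, 114.83], [-161.83, 161.83]. Speed limits (degrees/s): [108.29, 108.29, 136.94, 136.94, 172.46, 172.46, 172.46].

INTERFACE

Orientations are given as a 3x3 rotation matrix whose columns are the frame's x, y, z axes.
In Python, from station import r, imaging gives the robot as it stands. The module is installed in compiled form; this text tells all that it offers.
- The arm moves only by the tool apply_moves, never from a script. Its argument "motion" is a list of rows, each a list of 3 entries, a list of its own where there are three numbers: the gripper's target within -1 to 1 (fully open at 1, half-way at 0, shut at -1), then the shift along the tool's x, y, z each as a share of 0.2 m, from -1 to 1, then the turn, a rotation vector about the tool's x, y, z each as a share of 120 degrees, from -1 to 1. A call has 1 to 20 rows; each row is the pose to reach, as a shift and turn from the pose commanded when the call began, along the tool's axes at that moment; what a row does not reach only later rows make up. A row lasts 1/10 s, in which the tool goes at most 50 mm and 8.59 degrees, less where a joint would pass 70% of its speed; a pose out of reach is approached as far as the arm can. A call with a number of a shift or a turn outside -1 to 1 is refused whole. A call with a gripper value outside its range is refused whole. The fingers move at their own pace and stop on an object; "newtons" is the grip in N (left out, the last holds). Time passes only in rows, so rows that repeat a pose let the fingers close. It gives the time, the measured TCP pose, the force and the opening at its end, in the units of the state.
- r.get_state(): the state, without advancing time (a new reading comes with each control period).
- imaging.camera(name): name is "scene" or "top"; returns the picture (420x560x3 uint8, blue, green, red); there is no depth.
- imaging.camera_info(name): a dict with "intrinsics" (3x3 intrinsics, pixels), "pose" (4x4, takes a point from camera to world coordinates). Camera axes: x right, y up, looking along -z (the intrinsics and any distortion apply to the point x, -y, -z); pixel columns grow to the right and rows downward; lengths in m; the calibration is good to about 2 mm. A picture is of the moment at which its call begins. camera_info takes no time and is no camera call.
- r.finish_job(): hands the job in, once; it reports no verdict.
The state is a dict: "clock": time; "qpos": joint angles; "qvel": joint speeds; "effort": joint torques, N m; "eef_pos": TCP position; "tcp_rot": TCP orientation; "wrist_force": force on the tool from outside, world axes, zero at the start; "ft_torque": the same for the moment, N m; "width": opening from 0.0 (shut) to 1.0 (fully open).
Only numpy, scipy, OpenCV 4.12 (cv2) and the standard library are available. Lean on these libraries where they do the work, as an engineer would, in place of code of your own. Each camera call takes 0.05 s, during which the arm holds its last target. There are 200 camera calls.

TASK

Fit the filter tube to the rinse-water filter head: pull it out of its white holder block and push its steel spigot straight down into the push-fit collar, on past the stiff seal until it really bottoms inside, then let go and leave it standing there. Press firmly but do not ram it or force it once it has bottomed, and do not knock over or push about the bottles and the jar around it.

Things in the scene. Friction and masses are not known exactly. Their poses are not given: they have to be found in the camera images.
- filter_tube: Loose rigid filter tube, 50 to 85 g, 120 mm tall, upright at the start. Below: steel spigot 12 mm in diameter, 60 mm long, its lowest 5 mm tapering to 8.6 mm; then a white flange 29 mm wide (60 to 64 mm above the foot); then a white cylinder 24 mm in diameter (64 to 120 mm above the foot), to grip it by. Origin: centre of the spigot's foot; z points up along its axis.
- filter_head: Filter head, fixed: aluminium base plate 70 x 88 x 8 mm, on it a grey block 50 x 50 mm up to z = 52 mm and a black round collar 33 mm wide up to 60 mm; steel hose nipples stick out at the two y sides to 46 mm from the axis. Vertical bore in the middle. Origin: centre of the underside, z up. Never press the foot on its stop with over 40 N, nor ram the tube against the rest of it.
- collar_mouth (a point): Centre of the collar's upper rim, 60 mm above the bench, where the spigot goes in; 20 mm wide for the first 8 mm, then the bore is 14 mm wide. The rigid stop that the foot must rest on lies somewhere 25 to 46 mm below this rim: its depth differs from one head to the next and is not measured, it must be felt: the push rises steeply there.
- seal (a point): Centre of the seal inside the bore, 16 mm below the rim: four sprung rubber pads that leave 10 mm open. The spigot spreads them: with its foot 17 to 22 mm below the rim the push rises to about 8 to 14 N, then falls to a lighter drag (under 12 N) once the taper is through. This drag also holds the tube when it is let go. It is not yet home there.
- holder: White holder block, fixed to the bench, 60 x 90 x 45 mm, with two round holes along its y axis, 35 mm deep and 15 mm wide; the tube stands in one, the other is empty. Origin: centre of its underside, z up.
- holder_hole (a point): Centre of the upper mouth (45 mm above the bench) of the hole in which the tube stands at the start; the tube's foot rests on the hole's floor 10 mm above the bench.
- jar: Bystander: glass staining jar with black lid, 67 mm wide, 114 mm tall, standing behind the work to the right. Origin: centre of its underside.
- dropper: Bystander: small dropper bottle with a black cap, 25 mm wide, 70 mm tall, standing behind the work. Origin: centre of its underside.
- buffer: Bystander: small dropper bottle with a white cap, 25 mm wide, 75 mm tall, standing behind the work to the left. Origin: centre of its underside.

How it is judged:
By the outcome, as a careful person would: the job done as asked, in the order asked, and still so for the second after the job is handed in, with the robot touching nothing.
It also fails if it takes over 38 s, if anything falls off the work surface, if the arm or the gripper's body presses on something with over 40 N, if the wrist force passes 120 N, or if a joint passes its speed limit or range.

## Working session

There is one attempt and no reset: what is moved stays moved. The work goes in short steps, Python scripts to look and compute and a tool call to move; the robot and the scene stay as the last step left them, time stands still between calls to the robot, and variables do not carry over. Pictures are saved under pics/ and viewed, about 8 in all and at most 12, crops included, and the job is handed in when it is done.

Besides the shell and the picture viewer there is one more tool, called after ">>>" as name(argument=value, ...) on one line, values as JSON. apply_moves: Moves the arm, as the interface text tells. Shift numbers are shares of 0.2 m and turn numbers shares of 120 degrees, none past 1 either way. Its arguments: {"type":"object","properties":{"motion":{"type":"array","items":{"type":"array"}},"newtons":{"type":"number"}},"required":["motion"]}

```bash
mkdir -p pics; ls
python3 - <<'E'
from station import r, imaging
import cv2,numpy as np
np.set_printoptions(precision=4,suppress=True)
for n in("scene","top"):
    cv2.imwrite(f"pics/{n}0.png",imaging.camera(n)); i=imaging.camera_info(n); print(n,i)
s=r.get_state();print(s)
E
```

```text
pics
scene {'intrinsics': array([[511.1568,   0.    , 277.0003],
       [  0.    , 511.1568, 209.4089],
       [  0.    ,   0.    ,   1.    ]]), 'pose': array([[-0.9866, -0.1299,  0.0989,  0.605 ],
       [ 0.1627, -0.8306,  0.5326,  0.4698],
       [ 0.013 ,  0.5415,  0.8406,  0.835 ],
       [ 0.    ,  0.    ,  0.    ,  1.    ]])}
top {'intrinsics': array([[518.4349,   0.    , 271.0949],
       [  0.    , 518.4349, 205.3419],
       [  0.    ,   0.    ,   1.    ]]), 'pose': array([[-0.0231,  0.9826, -0.1841,  0.3573],
       [-0.9995, -0.0267, -0.0172, -0.0253],
       [-0.0218,  0.1836,  0.9828,  0.9908],
       [ 0.    ,  0.    ,  0.    ,  1.    ]])}
{'clock': 0.1, 'qpos': array([-72.1054,  23.9434,  -0.5883,  92.4797,   0.2688,  63.639 ,
        -3.0373]), 'qvel': array([ 0.0445, -0.0015,  0.081 , -0.0856,  0.0734,  0.024 , -0.108 ]), 'effort': array([  0.0021, -85.2579,   0.6408, -42.6695,  -0.0489,   0.0164,
         0.    ]), 'eef_pos': array([0.2165, 0.586 , 0.2159]), 'tcp_rot': array([[-0.0003,  0.3465,  0.938 ],
       [-0.001 ,  0.938 , -0.3465],
       [-1.    , -0.0011,  0.0001]]), 'wrist_force': array([-0.5663,  0.1416,  0.3697]), 'ft_torque': array([-0.0261, -0.0149,  0.028 ]), 'width': 1.0034646889523073}
```

View pics/scene0.png

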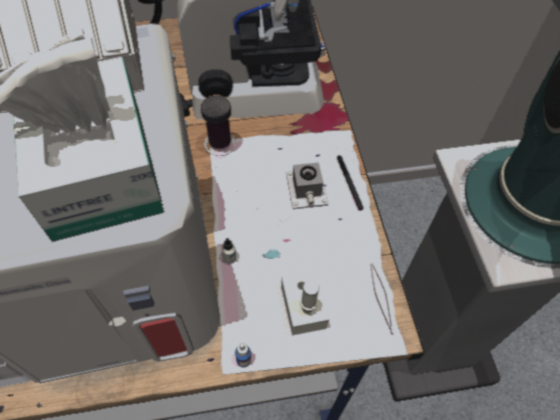

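View pics/top0.png

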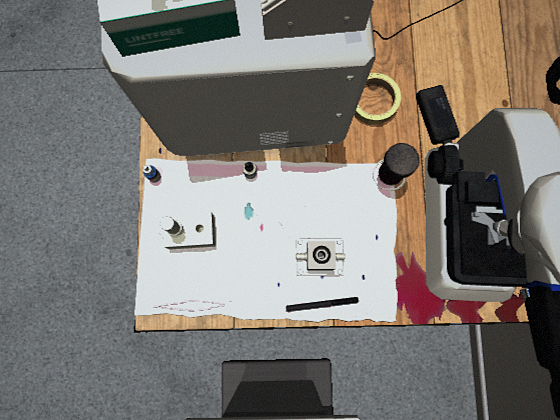

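The scene picture shows the tube at about (311,290), the collar at (308,172), the buffer at (243,352), the dropper at (228,250) and the jar at (217,120). In the top picture the tube is at (167,222), the collar at (321,254) and the free hole at (199,229). Next I'll enlarge the tube and the collar.

Run:
```python
import cv2,numpy as np
def c(f,u,v,w=50,h=37):
    im=cv2.imread(f"pics/{f}0.png")[v-h:v+h,u-w:u+w]
    im=cv2.resize(im,(400,296),interpolation=cv2.INTER_CUBIC)
    for k in range(0,100,10): cv2.line(im,(k*4,0),(k*4,5 if (k)%50 else 12),(0,0,255),1)
    for k in range(0,74,10): cv2.line(im,(0,k*4),(5,k*4),(0,0,255),1)
    return im
a=np.vstack([np.hstack([c("scene",310,300),c("scene",308,178)]),np.hstack([c("top",185,228),c("top",321,254)])])
cv2.imwrite("pics/crop.png",a)
```

```text
(no output)
```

View pics/crop.png

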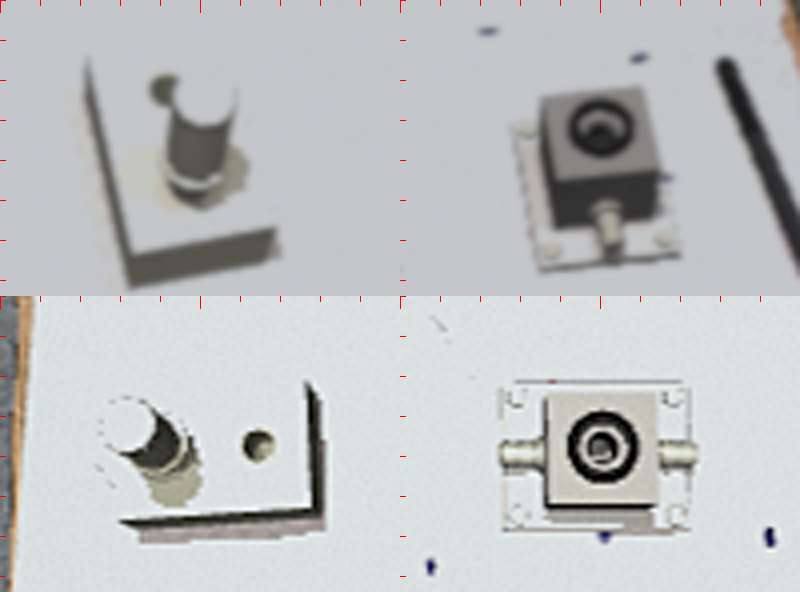

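```bash
cat > h.py <<'E'
from station import r, imaging
import numpy as np
np.set_printoptions(precision=4,suppress=True)
def ray(cam,u,v):
    i=imaging.camera_info(cam);K=i["intrinsics"];P=i["pose"]
    d=np.linalg.inv(K)@[u,v,1]; return P[:3,3],P[:3,:3]@[d[0],-d[1],-d[2]]
def atz(cam,u,v,z):
    o,d=ray(cam,u,v); return o+d*(z-o[2])/d[2]
def tri(a,b):
    A=[];B=[]
    for c,u,v in((("scene",)+a),(("top",)+b)):
        o,d=ray(c,u,v);d=d/np.linalg.norm(d);M=np.eye(3)-np.outer(d,d);A.append(M);B.append(M@o)
    return np.linalg.lstsq(np.vstack(A),np.hstack(B),rcond=None)[0]
E
python3 - <<'E'
from h import *
for n,a,b,z in (("tube top",(310.9,287.1),(166.9,223.1),.130),("collar",(307.9,172.5),(321.4,254.1),.060)):
    print(n,tri(a,b),atz("scene",*a,z),atz("top",*b,z))
print("hole2",atz("top",199.1,227.6,.045))
for n,u,v,z in(("buf",151,170,.075),("drop",250,165,.07),("jar",402,160,.114)):print(n,atz("top",u,v,z))
# holder edges (top) , nipples z~?
o=lambda x,y:atz("top",135+x/4-.4,191+(y-296)/4-.4,.045)
print("holder corners",o(120,520),o(312,510),o(307,382))
q=lambda x,y:atz("top",271+(x-400)/4-.4,217+(y-296)/4-.4,.052)
print("block",q(548,393),q(656,393),q(547,504),q(656,504))
s=r.get_state();print(s["eef_pos"],s["tcp_rot"])
E
```

```text
tube top [0.4936 0.1665 0.1275] [0.4944 0.1674 0.13  ] [0.4929 0.1662 0.13  ]
collar [ 0.4411 -0.0976  0.0551] [ 0.4424 -0.0942  0.06  ] [ 0.4404 -0.097   0.06  ]
hole2 [0.4963 0.1252 0.045 ]
buf [0.6006 0.209  0.075 ]
drop [0.6062 0.0278 0.07  ]
jar [ 0.5956 -0.2395  0.114 ]
holder corners [0.4627 0.1887 0.045 ] [0.465  0.1003 0.045 ] [0.5247 0.1025 0.045 ]
block [ 0.4658 -0.0736  0.052 ] [ 0.4645 -0.1225  0.052 ] [ 0.4157 -0.0714  0.052 ] [ 0.4145 -0.1203  0.052 ]
[0.2165 0.586  0.2159] [[-0.0003  0.3465  0.938 ]
 [-0.001   0.938  -0.3465]
 [-1.     -0.0011  0.0001]]
```

>>> apply_moves(motion=[[1,[0,-1,1],[0.581,0,0]],[1,[0,-1,1],[0.581,0,0]],[1,[0,-1,1],[0.581,0,0]],[1,[0,-1,1],[0.581,0,0]],[1,[0,-1,1],[0.581,0,0]],[1,[0,-1,1],[0.581,0,0]],[1,[0,-1,1],[0.581,0,0]],[1,[0,-1,1],[0.581,0,0]],[1,[0,-1,1],[0.581,0,0]],[1,[0,-1,1],[0.581,0,0]],[1,[0,-1,1],[0.581,0,0]],[1,[0,-1,1],[0.581,0,0]]], newtons=25)

```text
clock: 1.3
eef_pos: [0.3348, 0.3294, 0.2164]
tcp_rot: [[-0.0, 1.0, 0.003], [-0.0, 0.003, -1.0], [-1.0, -0.0, 0.0]]
wrist_force: [-0.0, 0.5, 0.3]
width: 1.002
```

>>> apply_moves(motion=[[1,[0,0.795,0.813],[0,0,0]],[1,[0,0.795,0.813],[0,0,0]],[1,[0,0.795,0.813],[0,0,0]],[1,[0,0.795,0.813],[0,0,0]],[1,[0,0.795,0.813],[0,0,0]],[1,[0,0.795,0.813],[0,0,0]],[1,[0,0.795,0.813],[0,0,0]],[1,[0,0.795,0.813],[0,0,0]]])

```text
clock: 2.1
eef_pos: [0.4932, 0.1678, 0.2163]
tcp_rot: [[-0.0, 1.0, 0.002], [0.0, 0.002, -1.0], [-1.0, -0.0, -0.0]]
wrist_force: [-0.6, 0.0, -0.6]
width: 1.001
```

Run:
```python
from h import *
import cv2
a=imaging.camera("scene");b=imaging.camera("top")
print(r.get_state()["eef_pos"])
cv2.imwrite("pics/h1.png",np.hstack([cv2.resize(a[180:400,200:400],(400,440)),cv2.resize(b[120:340,80:280],(400,440))]))
```

```text
[0.4933 0.1678 0.2165]
```

View pics/h1.png

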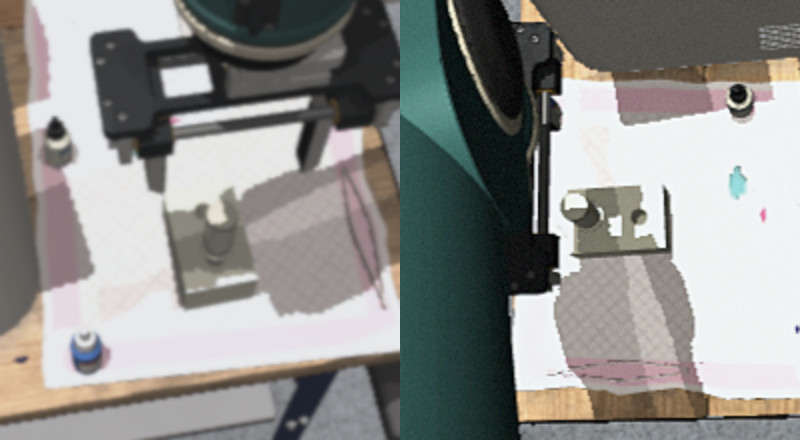

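The view shows the fingers either side of the tube, with a clear way down. I'll descend and grip.

>>> apply_moves(motion=[[1,[0.2,0,0.005],[0,0,0]],[1,[0.4,0,0.005],[0,0,0]],[1,[0.59,0,0.005],[0,0,0]],[1,[0.59,0,0.005],[0,0,0]],[1,[0.59,0,0.005],[0,0,0]],[1,[0.59,0,0.005],[0,0,0]],[-1,[0.59,0,0.005],[0,0,0]],[-1,[0.59,0,0.005],[0,0,0]],[-1,[0.59,0,0.005],[0,0,0]],[-1,[0.59,0,0.005],[0,0,0]],[-1,[0.59,0,0.005],[0,0,0]],[-1,[0.59,0,0.005],[0,0,0]],[-1,[0.59,0,0.005],[0,0,0]],[-1,[0.59,0,0.005],[0,0,0]]], newtons=25)

```text
clock: 3.6
eef_pos: [0.4939, 0.1657, 0.0984]
tcp_rot: [[-0.0, 1.0, 0.0], [-0.0, 0.0, -1.0], [-1.0, -0.0, 0.0]]
wrist_force: [0.6, 0.5, 0.1]
width: 0.356
```

>>> apply_moves(motion=[[-1,[0,0,0],[0,0,0]],[-1,[0,0,0],[0,0,0]],[-1,[0,0,0],[0,0,0]],[-1,[0,0,0],[0,0,0]],[-1,[0,0,0],[0,0,0]]], newtons=40)

```text
clock: 4.1
eef_pos: [0.4938, 0.1658, 0.0984]
tcp_rot: [[-0.0, 1.0, 0.0], [-0.0, 0.0, -1.0], [-1.0, -0.0, 0.0]]
wrist_force: [-0.0, -0.2, -1.0]
width: 0.247
```

>>> apply_moves(motion=[[-1,[-0.1,0,0],[0,0,0]],[-1,[-0.25,0,0],[0,0,0]],[-1,[-0.4,0,0],[0,0,0]],[-1,[-0.5,0,0],[0,0,0]],[-1,[-0.5,0,0],[0,0,0]],[-1,[-0.5,-0.1,0.2],[0,0,0]],[-1,[-0.5,-0.15,0.4],[0,0,0]],[-1,[-0.5,-0.2,0.6],[0,0,0]],[-1,[-0.5,-0.26,0.8],[0,0,0]],[-1,[-0.5,-0.26,1],[0,0,0]],[-1,[-0.5,-0.26,1],[0,0,0]],[-1,[-0.5,-0.26,1],[0,0,0]]])

```text
clock: 5.3
eef_pos: [0.4416, -0.0346, 0.1979]
tcp_rot: [[-0.001, 1.0, -0.001], [-0.0, -0.001, -1.0], [-1.0, -0.001, 0.0]]
wrist_force: [0.1, 1.0, -0.8]
width: 0.251
```

>>> apply_moves(motion=[[-1,[0,0,0.15],[0,0,0]],[-1,[0,0,0.31],[0,0,0]],[-1,[0,0,0.31],[0,0,0]],[-1,[0.1,0,0.31],[0,0,0]],[-1,[0.18,0,0.31],[0,0,0]],[-1,[0.18,0,0.31],[0,0,0]],[-1,[0.18,0,0.31],[0,0,0]],[-1,[0.18,0,0.31],[0,0,0]]])

```text
clock: 6.1
eef_pos: [0.4424, -0.0958, 0.1631]
tcp_rot: [[0.001, 1.0, 0.001], [-0.0, 0.001, -1.0], [-1.0, 0.001, 0.0]]
wrist_force: [-0.2, 0.6, -0.6]
width: 0.248
```

Run:
```python
from h import *
import cv2
a=imaging.camera("scene");b=imaging.camera("top")
s=r.get_state();print(s["eef_pos"],s["wrist_force"],s["width"])
cv2.imwrite("pics/a2.png",a);cv2.imwrite("pics/b2.png",b)
f=lambda im,u,v:cv2.resize(im[v-50:v+50,u-50:u+50],(400,400),interpolation=cv2.INTER_CUBIC)
cv2.imwrite("pics/h2.png",np.hstack([f(a,308,165),f(b,321,250)]))
```

```text
[ 0.4423 -0.0959  0.1631] [-0.8548  0.596  -0.8671] 0.252125995607531
```

View pics/h2.png

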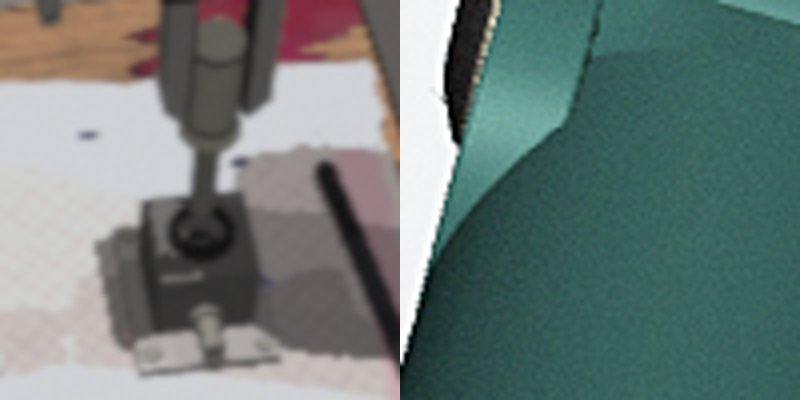

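The scene camera shows the tube held upright: its top is at about crop (220,38), the flange at (212,133), and the spigot foot is just over the collar at (202,230). The arm hides the top camera's view. I'll compare tube and collar using the same camera.

Run:
```python
from h import *
import cv2
p=lambda x,y:(258+x/4-.4,115+y/4-.4)
fz=.1631-.0984+.010
print("foot z",fz)
print("top",atz("scene",*p(220,38),fz+.12),"flange top c",atz("scene",*p(212,128),fz+.064),"collar",atz("scene",*p(202,230),.06))
# predicted scene pixel for candidates
i=imaging.camera_info("scene");K=i["intrinsics"];P=np.linalg.inv(i["pose"])
def proj(X):
    c=P[:3,:3]@X+P[:3,3];c=K@[c[0],-c[1],-c[2]];uv=c[:2]/c[2];return (uv-[258,115]+.4)*4
for z in(0,.06,.064,.12):print(z,proj(np.array([.4424,-.0958,fz+z])))
im=cv2.imread("pics/a2.png")
cv2.imwrite("pics/z2.png",cv2.resize(im[117:187,278:338],(720,840),interpolation=cv2.INTER_LANCZOS4)[240:])
```

```text
foot z 0.07469999999999999
top [ 0.4432 -0.094   0.1947] flange top c [ 0.4431 -0.0921  0.1387] collar [ 0.4419 -0.095   0.06  ]
0 [202.6178 209.9133]
0.06 [211.3341 127.1591]
0.064 [211.9498 121.3134]
0.12 [221.0781  34.6477]
```

View pics/z2.png

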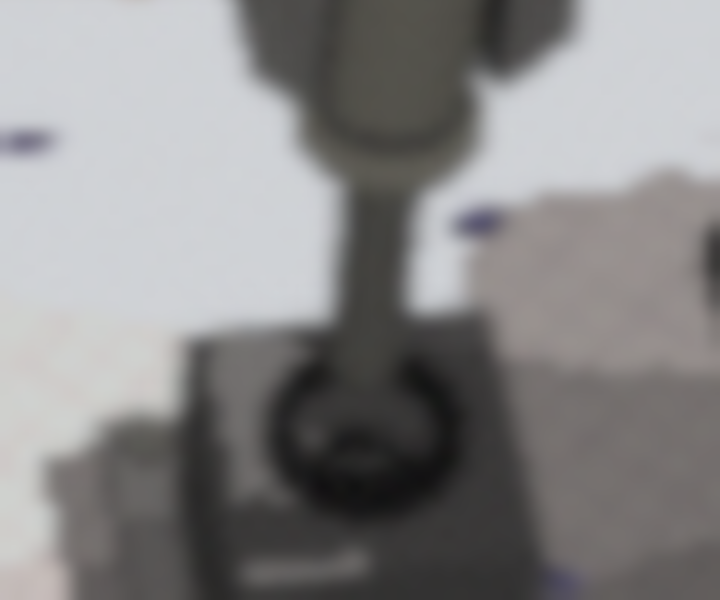

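The tube is about 1 mm off in both +x and +y relative to the collar. I'll correct that, then go down to just above the seal (depth about 13 mm).

>>> apply_moves(motion=[[-1,[0,-0.005,0.005],[0,0,0]],[-1,[0,-0.005,0.005],[0,0,0]],[-1,[0.03,-0.005,0.005],[0,0,0]],[-1,[0.06,-0.005,0.005],[0,0,0]],[-1,[0.08,-0.005,0.005],[0,0,0]],[-1,[0.1,-0.005,0.005],[0,0,0]],[-1,[0.11,-0.005,0.005],[0,0,0]],[-1,[0.12,-0.005,0.005],[0,0,0]],[-1,[0.13,-0.005,0.005],[0,0,0]],[-1,[0.14,-0.005,0.005],[0,0,0]],[-1,[0.14,-0.005,0.005],[0,0,0]]], newtons=60)

```text
clock: 7.3
eef_pos: [0.4408, -0.0974, 0.1343]
tcp_rot: [[-0.0, 1.0, 0.0], [-0.0, 0.0, -1.0], [-1.0, -0.0, 0.0]]
wrist_force: [-1.0, -0.7, -2.1]
width: 0.245
```

>>> apply_moves(motion=[[-1,[0.005,0,0],[0,0,0]],[-1,[0.01,0,0],[0,0,0]],[-1,[0.015,0,0],[0,0,0]],[-1,[0.02,0,0],[0,0,0]],[-1,[0.025,0,0],[0,0,0]],[-1,[0.025,0,0],[0,0,0]]])

```text
clock: 7.9
eef_pos: [0.4408, -0.0973, 0.1294]
tcp_rot: [[-0.0, 1.0, 0.0], [-0.0, 0.0, -1.0], [-1.0, -0.0, 0.0]]
wrist_force: [-2.0, -4.3, 2.6]
width: 0.252
```

>>> apply_moves(motion=[[-1,[0,-0.002,0.004],[0,0,0]],[-1,[0,-0.002,0.004],[0,0,0]],[-1,[0.005,-0.002,0.004],[0,0,0]],[-1,[0.01,-0.002,0.004],[0,0,0]],[-1,[0.01,-0.002,0.004],[0,0,0]]])

```text
clock: 8.4
eef_pos: [0.4406, -0.098, 0.1275]
tcp_rot: [[0.0, 1.0, 0.0], [-0.0, 0.0, -1.0], [-1.0, 0.0, 0.0]]
wrist_force: [0.6, -2.9, -1.3]
width: 0.247
```

>>> apply_moves(motion=[[-1,[0.005,0,0.002],[0,0,0]],[-1,[0.01,0,0.002],[0,0,0]],[-1,[0.01,0,0.002],[0,0,0]]])

```text
clock: 8.7
eef_pos: [0.4406, -0.0983, 0.1254]
tcp_rot: [[0.0, 1.0, 0.0], [0.0, 0.0, -1.0], [-1.0, 0.0, -0.0]]
wrist_force: [0.7, -1.4, -3.0]
width: 0.246
```

Run:
```python
from h import *
import cv2
a=imaging.camera("scene")
for k in range(2):
    s=r.get_state();print(s["eef_pos"],s["wrist_force"],s["ft_torque"],s["width"])
cv2.imwrite("pics/z3.png",cv2.resize(a[110:210,258:358],(600,600),interpolation=cv2.INTER_CUBIC))
```

```text
[ 0.4406 -0.0983  0.1254] [ 0.6158 -1.8829 -3.7943] [-0.5279 -0.2195  0.0169] 0.24839895740990375
[ 0.4406 -0.0983  0.1254] [ 0.6158 -1.8829 -3.7943] [-0.5279 -0.2195  0.0169] 0.24839895740990375
```

View pics/z3.png

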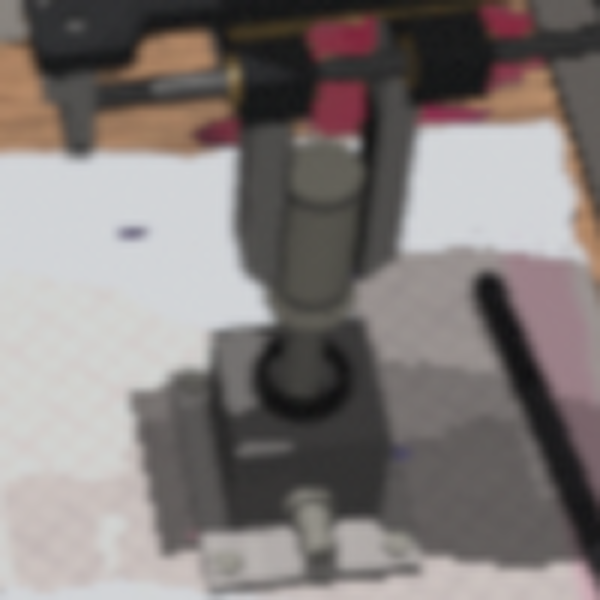

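Run:
```python
from h import *
i=imaging.camera_info("scene");K=i["intrinsics"];P=np.linalg.inv(i["pose"])
def proj(X,o,k):
    c=P[:3,:3]@X+P[:3,3];c=K@[c[0],-c[1],-c[2]];uv=c[:2]/c[2];return (uv-o+.4)*k
for z in(.147,.157,.167):print(z,proj(np.array([.4416,-.0963,z]),np.array([258,110]),6))
for z in(.087,.091,.101):print("flange",z,proj(np.array([.4416,-.0963,z]),np.array([258,110]),6))
print("prev top",proj(np.array([.4432,-.094,.1947]),np.array([258,115]),4))
```

```text
0.147 [322.208  191.9439]
0.157 [324.6054 169.3782]
0.167 [327.0486 146.3809]
flange 0.087 [308.7181 318.9205]
flange 0.091 [309.5725 310.878 ]
flange 0.101 [311.7355 290.5184]
prev top [220.0647  38.0554]
```

>>> apply_moves(motion=[[-1,[0.005,0,0.002],[0,0,0]],[-1,[0.01,0,0.002],[0,0,0]]])

```text
clock: 8.95
eef_pos: [0.4407, -0.0987, 0.1237]
tcp_rot: [[0.0, 1.0, 0.0], [0.0, 0.0, -1.0], [-1.0, 0.0, -0.0]]
wrist_force: [-1.7, -0.4, 8.6]
width: 0.249
```

>>> apply_moves(motion=[[-1,[0.005,0,0],[0,0,0]],[-1,[0.01,0,0],[0,0,0]]])

```text
clock: 9.15
eef_pos: [0.4407, -0.0987, 0.1217]
tcp_rot: [[0.0, 1.0, 0.0], [0.0, 0.0, -1.0], [-1.0, 0.0, -0.0]]
wrist_force: [-2.5, 0.6, 10.0]
width: 0.248
```

>>> apply_moves(motion=[[-1,[0.005,0,0],[0,0,0]],[-1,[0.01,0,0],[0,0,0]]])

```text
clock: 9.35
eef_pos: [0.4407, -0.0987, 0.1197]
tcp_rot: [[0.0, 1.0, 0.0], [0.0, 0.0, -1.0], [-1.0, 0.0, -0.0]]
wrist_force: [-2.6, 0.6, 8.8]
width: 0.247
```

The drag is 9–10 N in motion, so the taper is past the seal (depth ≈ 29 mm). I'll lower the grip so it slips before anything overloads, and feel for the stop in 1 mm steps.

>>> apply_moves(motion=[[-1,[0.0025,0,0],[0,0,0]],[-1,[0.005,0,0],[0,0,0]]], newtons=35)

```text
clock: 9.55
eef_pos: [0.4407, -0.0986, 0.1186]
tcp_rot: [[0.0, 1.0, 0.0], [0.0, 0.0, -1.0], [-1.0, 0.0, -0.0]]
wrist_force: [-1.3, -0.1, 7.3]
width: 0.249
```

>>> apply_moves(motion=[[-1,[0.0025,0,0],[0,0,0]],[-1,[0.005,0,0],[0,0,0]]])

```text
clock: 9.75
eef_pos: [0.4406, -0.0986, 0.1177]
tcp_rot: [[0.0, 1.0, 0.0], [0.0, 0.0, -1.0], [-1.0, 0.0, -0.0]]
wrist_force: [-1.5, -0.9, 6.1]
width: 0.252
```

>>> apply_moves(motion=[[-1,[0.0025,0,0],[0,0,0]],[-1,[0.005,0,0],[0,0,0]]])

```text
clock: 9.95
eef_pos: [0.4406, -0.0986, 0.1166]
tcp_rot: [[0.0, 1.0, 0.0], [0.0, 0.0, -1.0], [-1.0, 0.0, -0.0]]
wrist_force: [-1.8, -0.3, 6.2]
width: 0.25
```

>>> apply_moves(motion=[[-1,[0.0025,0,0],[0,0,0]],[-1,[0.005,0,0],[0,0,0]]])

```text
clock: 10.15
eef_pos: [0.4407, -0.0987, 0.1157]
tcp_rot: [[0.0, 1.0, 0.0], [0.0, 0.0, -1.0], [-1.0, 0.0, -0.0]]
wrist_force: [-2.5, 0.4, 6.8]
width: 0.251
```

>>> apply_moves(motion=[[-1,[0.0025,0,0],[0,0,0]],[-1,[0.005,0,0],[0,0,0]]])

```text
clock: 10.35
eef_pos: [0.4407, -0.0986, 0.1147]
tcp_rot: [[0.0, 1.0, 0.0], [0.0, 0.0, -1.0], [-1.0, 0.0, -0.0]]
wrist_force: [-0.8, -0.4, 7.4]
width: 0.247
```

>>> apply_moves(motion=[[-1,[0.0025,0,0],[0,0,0]],[-1,[0.005,0,0],[0,0,0]]])

```text
clock: 10.55
eef_pos: [0.4406, -0.0986, 0.1136]
tcp_rot: [[0.0, 1.0, 0.0], [0.0, 0.0, -1.0], [-1.0, 0.0, -0.0]]
wrist_force: [-1.6, -0.5, 7.3]
width: 0.247
```

>>> apply_moves(motion=[[-1,[0.0025,0,0],[0,0,0]],[-1,[0.005,0,0],[0,0,0]]])

```text
clock: 10.75
eef_pos: [0.4406, -0.0986, 0.1126]
tcp_rot: [[0.0, 1.0, 0.0], [0.0, 0.0, -1.0], [-1.0, 0.0, -0.0]]
wrist_force: [-2.1, -0.1, 7.5]
width: 0.25
```

>>> apply_moves(motion=[[-1,[0.0025,0,0],[0,0,0]],[-1,[0.005,0,0],[0,0,0]]])

```text
clock: 10.95
eef_pos: [0.4406, -0.0986, 0.1116]
tcp_rot: [[0.0, 1.0, 0.0], [0.0, 0.0, -1.0], [-1.0, 0.0, -0.0]]
wrist_force: [-1.9, -0.7, 8.7]
width: 0.25
```

>>> apply_moves(motion=[[-1,[0.0025,0,0],[0,0,0]],[-1,[0.005,0,0],[0,0,0]]])

```text
clock: 11.15
eef_pos: [0.4407, -0.0987, 0.1106]
tcp_rot: [[0.0, 1.0, 0.0], [0.0, 0.0, -1.0], [-1.0, 0.0, -0.0]]
wrist_force: [-2.0, -0.8, 8.2]
width: 0.25
```

Depth is about 37.8 mm, still only drag.

>>> apply_moves(motion=[[-1,[0.0025,0,0],[0,0,0]],[-1,[0.005,0,0],[0,0,0]]])

```text
clock: 11.35
eef_pos: [0.4407, -0.0987, 0.1097]
tcp_rot: [[0.0, 1.0, 0.0], [0.0, 0.0, -1.0], [-1.0, 0.0, -0.0]]
wrist_force: [-2.3, -0.1, 8.7]
width: 0.252
```

>>> apply_moves(motion=[[-1,[0.0025,0,0],[0,0,0]],[-1,[0.005,0,0],[0,0,0]]])

```text
clock: 11.55
eef_pos: [0.4406, -0.0987, 0.1086]
tcp_rot: [[0.0, 1.0, 0.0], [0.0, 0.0, -1.0], [-1.0, 0.0, -0.0]]
wrist_force: [-0.9, -0.8, 8.6]
width: 0.253
```

>>> apply_moves(motion=[[-1,[0.0025,0,0],[0,0,0]],[-1,[0.005,0,0],[0,0,0]]])

```text
clock: 11.75
eef_pos: [0.4406, -0.0987, 0.1076]
tcp_rot: [[0.0, 1.0, 0.0], [0.0, 0.0, -1.0], [-1.0, 0.0, -0.0]]
wrist_force: [-2.5, 0.1, 8.2]
width: 0.247
```

>>> apply_moves(motion=[[-1,[0.0025,0,0],[0,0,0]],[-1,[0.005,0,0],[0,0,0]]])

```text
clock: 11.95
eef_pos: [0.441, -0.0988, 0.1073]
tcp_rot: [[0.001, 1.0, 0.0], [0.001, 0.0, -1.0], [-1.0, 0.001, -0.001]]
wrist_force: [-8.3, 0.4, 34.3]
width: 0.25
```

The push rose from 8 to 34 N within 0.3 mm at a depth of about 41 mm, so the tube has bottomed. I'll ease off the load and let go.

>>> apply_moves(motion=[[-1,[-0.003,0,0],[0,0,0]],[-1,[-0.003,0,0],[0,0,0]]], newtons=35)

```text
clock: 12.15
eef_pos: [0.4407, -0.0986, 0.1075]
tcp_rot: [[0.0, 1.0, 0.0], [0.0, 0.0, -1.0], [-1.0, 0.0, -0.0]]
wrist_force: [-3.9, -0.6, 14.1]
width: 0.254
```

>>> apply_moves(motion=[[0,[0,0,0],[0,0,0]],[0,[0,0,0],[0,0,0]],[0,[0,0,0],[0,0,0]],[0,[0,0,0],[0,0,0]],[0,[0,0,0],[0,0,0]],[0,[0,0,0],[0,0,0]]])

```text
clock: 12.75
eef_pos: [0.4405, -0.0988, 0.1071]
tcp_rot: [[0.0, 1.0, 0.0], [-0.0, 0.0, -1.0], [-1.0, 0.0, 0.0]]
wrist_force: [0.5, 0.5, 0.4]
width: 0.5
```

>>> apply_moves(motion=[[0,[-0.1,0,0],[0,0,0]],[0,[-0.25,0,0],[0,0,0]],[0,[-0.45,0,0],[0,0,0]],[0,[-0.65,0,0],[0,0,0]],[0,[-0.7,0,0],[0,0,0]],[0,[-0.7,0,0],[0,0,0]],[0,[-0.7,0,-0.25],[0,0,0]],[0,[-0.7,0,-0.5],[0,0,0]],[0,[-0.7,0,-0.75],[0,0,0]],[0,[-0.7,0,-1],[0,0,0]],[0,[-0.7,0,-1],[0,0,0]],[0,[-0.7,0,-1],[0,0,0]]])

```text
clock: 13.95
eef_pos: [0.4398, 0.1017, 0.2454]
tcp_rot: [[-0.002, 1.0, 0.002], [-0.001, 0.002, -1.0], [-1.0, -0.002, 0.001]]
wrist_force: [-0.5, -0.6, 0.1]
width: 0.499
```

Run:
```python
from h import *
import cv2
a=imaging.camera("scene");b=imaging.camera("top")
s=r.get_state();print(s["clock"],s["eef_pos"],s["wrist_force"])
i=imaging.camera_info("scene");K=i["intrinsics"];P=np.linalg.inv(i["pose"])
for z in (.134,.139,.144):
    X=np.array([.4416,-.0965,z]);c=P[:3,:3]@X+P[:3,3];c=K@[c[0],-c[1],-c[2]];print(z,(c[:2]/c[2]-[258,115]+.4)*4)
cv2.imwrite("pics/h4.png",np.vstack([np.hstack([cv2.resize(a,(400,300)),cv2.resize(b,(400,300))]),np.hstack([cv2.resize(x[v-37:v+38,u-50:u+50],(400,300),interpolation=cv2.INTER_CUBIC) for x,u,v in((a,308,152),(b,321,254))])]))
```

```text
14.05 [0.4402 0.1001 0.2461] [-0.0376 -0.4241 -0.2785]
0.134 [212.6827 126.7578]
0.139 [213.4584 119.4504]
0.144 [214.2414 112.0745]
```

View pics/h4.png

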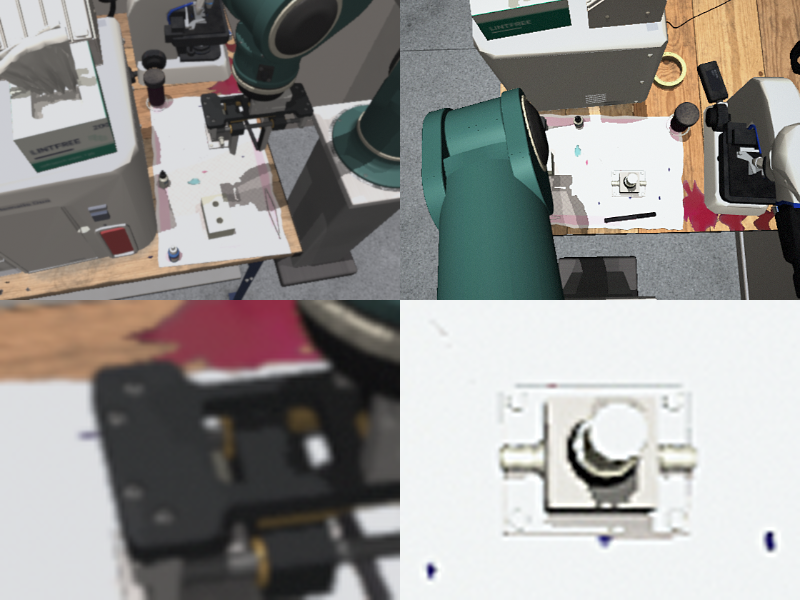

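The top picture shows the tube standing in the collar, with its top centre at crop (617,429). The bystanders are where they were. I'll do one check on upright and height, then hand in.

Run:
```python
from h import *
for z in(.134,.139,.144):print(z,atz("top",271+(617-400)/4-.4,217+(429-300)/4-.4,z))
print(r.finish_job())
```

```text
0.134 [ 0.4423 -0.0974  0.134 ]
0.139 [ 0.4418 -0.097   0.139 ]
0.144 [ 0.4413 -0.0965  0.144 ]
the job is handed in; nothing more can be done
None
```

The filter tube is fitted. I pulled it from the holder, pushed it down through the seal until it bottomed, let go, and handed the job in at about 14 s of the 38 s allowed.

- **Bottoming:** the wrist push was 6–10 N as the spigot slid on past the seal. It then jumped from 8 N to 34 N within 0.3 mm, with the foot about 41 mm below the rim. That is inside the 25–46 mm range. I stopped there and eased off before opening the gripper.
- **After release:** the wrist force was about zero. The last top picture shows the tube standing upright in the collar, its top within about 1.5 mm of the collar axis. The jar, dropper and buffer look unmoved.
- **Seal peak not seen:** forces were only read at the end of each move. At foot depths of 19–23 mm the readings were low (2.6 to −4 N), so I never caught the 8–14 N seal peak. The steady drag afterwards shows the taper went through. A side force of about 4 N during entry was taken out by small sideways corrections.
- **Height not confirmed by camera:** the gripper blocked the scene camera at the end. The final depth therefore rests on the measured arm position and the force rise, and no last picture confirms it.

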